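# Open the push-and-turn safety cap and park it in the drip dish

## Task

Open the white jug on the felting bench: press its orange safety cap down firmly, turn it anticlockwise (seen from above) while it is pressed, from the red marks to the green ones, and lift it off; do not force it. Then set the cap down inside the blue drip dish, wing up and flat on the dish's floor, without dropping it, and let go. Leave the dish, the shoe lasts, the bottle and the thread cone where they are.

Things in the scene. Friction and masses are not known exactly. Their poses are not given: they have to be found in the camera images.
- jug: White round jug, 120 mm across, fixed to the table in a steel cradle with a base disc 150 mm across; it cannot move. Origin: centre of the base on the table, z up. Shoulder at z 112 to 134 mm, neck 38 mm across. Red marks on the shoulder at the jug's +x and -x: closed; green marks 60 degrees anticlockwise from them: open.
- jug_mouth (a point): Centre of the jug's mouth, 164 mm above the jug's origin. A grey sprung plug, 20 mm across, stands 10 mm out of it and pushes the cap up: the cap starts to go down at about 5 to 8 N and bottoms at 10 mm, about 15 N. The cap's underside must rise 25 mm from its closed height to clear the plug.
- cap: Orange enamelled metal cap, about 300 g, 64 mm across, 29.5 mm high, with a wing on its flat top. Origin: centre of its underside (open end), z up; closed it is 149.5 mm above the jug's origin. Lugs inside lock it: unpressed it neither turns (0.1 rad play) nor lifts. Pressed 7 to 10 mm (8 to 9 is best) it turns anticlockwise; turned 0.9 to 1.25 rad (stop at about 1.3) it lifts straight off.
- cap_wing (a point): Middle of the upper edge of the cap's wing, the bar to grip: 58 mm long along the cap's x, 18 mm wide along y, 30 mm high (z = 29.5 to 59.5 mm over the cap's origin), a white line along it. When closed the wing lies along the jug's x, between the red marks; wing and lugs repeat every half turn.
- dish: Loose blue ceramic drip dish, round, 176 mm across the rim, 160 mm inside, 16 mm high, 0.5 kg, floor 5 mm thick. Origin: centre of its underside on the table. Left or right of the jug.
- scale: Black bench scale with a steel plate, 150 x 150 x 28 mm, fixed, on the side of the jug where the dish is not. Origin: centre of its underside.
- last_a: Loose grey shoe last, 150 mm long along its x, 52 mm wide, 78 mm high. Bystander. Origin: centre of its underside.
- last_b: Loose grey shoe last like the other. Bystander. Origin: centre of its underside.
- bottle: Loose white bottle, 68 mm across, 190 mm high. Bystander beyond the jug on the left. Origin: centre of its underside.
- cone: Loose purple thread cone, 80 mm across, 130 mm high. Bystander beyond the jug on the right. Origin: centre of its underside.
Things that resemble listed ones, but are neither listed nor needed, are in the scene too. What is meant by the dish is not purple, and is the smaller of those in its own colour.

How it is judged:
By the outcome, as a careful person would: the job done as asked, in the order asked, and still so for the second after the job is handed in, with the robot touching nothing.
It also fails if it takes over 45 s, if anything falls off the work surface, if the arm or the gripper's body presses on something with over 40 N, if the wrist force passes 120 N, or if a joint passes its speed limit or range.

## Robot

A 6-joint arm with a two-finger parallel gripper is mounted at the origin on the work surface. World frame = base frame: x ahead of the robot, y to its left, z up, the work surface at z = 0. Lengths are in m, angles in degrees, forces in N, time in s.
With the tool pointing down it reaches from about 0.3 to 0.75 m from the base axis. Payload 8.5 kg.
Tool frame: the origin (TCP) lies on the centre line of the jaws, within the pads' length; the fingertips stand 17 mm ahead of it and the grasp point (between the pads) lies 2 mm behind it (env.tip_extent is the distance from the TCP to the fingertips, in m); z points along the fingers, y is the direction in which the jaws open and shut (so a half turn about z gives the same grasp; the last joint's range is limited). The gripper opens to 85 mm and grips with 20 to 120 N. Pads are 22 mm wide; open, the fingers measure 114 mm over their backs; the gripper's body (76 mm by 85 mm) begins 54 mm behind the grasp point. The pads swing forward as they close: fully open they stand 13 mm farther back than shut.
Start: joints at [63.925, 21.807, 74.336, -0, 83.858, -12.336], TCP at [0.131, 0.534, 0.215] pointing down, gripper open.
Joint ranges: [-178.18, 178.18], [-50.72, 133.34], [12.68, 142.11], [-81.47, 261.47], [9.98, 163.14], [-165.26, 165.26]. Speed limits (degrees/s): [136.94, 136.94, 180, 180, 180, 180].

## Interface

Orientations are given as a 3x3 rotation matrix whose columns are the frame's x, y, z axes.
In Python, from rig import telemetry, get_image, camera_params, close_job, env gives the robot as it stands.
- The arm moves only by the tool apply_moves, never from a script. Its argument "motion" is a list of rows, each an object of numbers: "tx", "ty", "tz": the shift along the tool's x, y, z in cm; "turn": the turn about the tool's z in degrees; "jaw": the gripper's target within -1 to 1 (fully open at 1, half-way at 0, shut at -1). In form: [{"tx": .., "ty": .., "tz": .., "turn": .., "jaw": ..}, ...]. A call has 1 to 5 rows; each row is the pose to reach, as a shift and turn from the pose measured when the call began, along the tool's axes at that moment; what a row does not reach only later rows make up. A row lasts 1/12 s, in which the tool goes at most 41.7 mm and 7.16 degrees, less where a joint would pass 70% of its speed; a pose out of reach is approached as far as the arm can. A call with a gripper value outside its range is refused whole. The fingers move at their own pace and stop on an object; "squeeze" is the grip in N (left out, the last holds). Time passes only in rows, so rows that repeat a pose let the fingers close. It gives the time, the measured TCP pose, the force and the opening at its end, in the units of the state.
- telemetry.observe(): the state, without advancing time (a new reading comes with each control period).
- get_image(name): name is "scene" or "side" or "wrist"; returns (picture, depth): 480x640x3 uint8, red, green, blue; 480x640 float32, m along the optical axis (not along the pixel's ray), 0 where there is no reading.
- camera_params(name): a dict with "fx", "fy", "cx", "cy" (pixels), "rvec" (rotation vector, rad) and "tvec" (3), from world to camera coordinates, as OpenCV has them. Camera axes: x right, y down, z forward; pixel columns grow to the right and rows downward; lengths in m; the calibration is good to about 2 mm. A picture is of the moment at which its call begins: read the wrist's pose just before it. camera_params takes no time and is no camera call; for the wrist camera it gives the pose at the moment of the call.
- close_job(): hands the job in, once; it reports no verdict.
The state is a dict: "time_s": time; "q": joint angles; "qvel": joint speeds; "joint_efforts": joint torques, N m; "position": TCP position; "tool_rot": TCP orientation; "ft_force": force on the tool from outside, world axes, zero at the start; "wrist_torque": the same for the moment, N m; "grip_width": finger opening in m.
Only numpy, scipy, OpenCV 4.12 (cv2) and the standard library are available. Lean on these libraries where they do the work, as an engineer would, in place of code of your own. Each camera call takes 0.05 s, during which the arm holds its last target. There are 200 camera calls.

## Working session

There is one attempt and no reset: what is moved stays moved. The work goes in short steps, Python scripts to look and compute and a tool call to move; the robot and the scene stay as the last step left them, time stands still between calls to the robot, and variables do not carry over. Pictures are saved under pics/ and viewed, about 8 in all and at most 12, crops included, and the job is handed in when it is done.

Besides the shell and the picture viewer there is one more tool, called after "Call:" in YAML: its name, and indented under it one key for each argument. apply_moves: Moves the arm, as the interface text tells. Its arguments: {"type":"object","properties":{"motion":{"type":"array"},"squeeze":{"type":"number"}},"required":["motion"]}

```bash
mkdir -p pics
cat > h.py <<'E'
import numpy as np, cv2
from rig import telemetry, get_image, camera_params, env
def cam(n):
    c=camera_params(n); R=cv2.Rodrigues(np.array(c['rvec'],float))[0]
    return c,R,np.array(c['tvec'],float).ravel()
def world(n,depth,p=None):
    c,R,t=p or cam(n); v,u=np.mgrid[:480,:640]
    P=np.stack([(u-c['cx'])/c['fx']*depth,(v-c['cy'])/c['fy']*depth,depth],-1)
    return (P-t)@R
def grab(n,f):
    p=cam(n); im,d=get_image(n); cv2.imwrite('pics/'+f+'.png',im[:,:,::-1]); np.savez('pics/'+f,im=im,d=d,w=world(n,d,p)); return im,d,world(n,d,p)
E
python3 - <<'E'
from h import *
for n in('scene','side'):
    grab(n,n+'0'); print(n,camera_params(n))
print(telemetry.observe())
E
```

```text
scene {'fx': 571.1358376127884, 'fy': 571.1358376127884, 'cx': 311.0023895498007, 'cy': 240.71244932154661, 'rvec': array([ 1.61072298,  1.71524001, -0.85789589]), 'tvec': array([-0.10238545, -0.20546228,  2.11148731])}
side {'fx': 568.5086967968343, 'fy': 568.5086967968343, 'cx': 322.5503248430479, 'cy': 241.1202309475433, 'rvec': array([ 0.28665427, -2.76052396,  1.30265189]), 'tvec': array([0.54589662, 0.12497817, 1.4040294 ])}
{'time_s': 0.1, 'q': array([ 6.39252534e+01,  2.18378772e+01,  7.43785874e+01,  5.58177071e-04,
        8.38585354e+01, -1.23366597e+01]), 'qvel': array([ 0.03107905, -0.07262619, -0.16353616,  0.02952168, -0.02241295,
       -0.01464617]), 'joint_efforts': array([ 2.97462764e-03, -4.49229383e+01, -2.31652004e+01, -2.21424998e-04,
        3.69174813e-03, -2.04654827e-05]), 'position': array([0.13049892, 0.53400783, 0.21477727]), 'tool_rot': array([[-9.71391136e-01,  2.37484569e-01, -5.84060897e-04],
       [ 2.37485112e-01,  9.71390472e-01, -1.17151110e-03],
       [ 2.89135380e-04, -1.27670127e-03, -9.99999143e-01]]), 'ft_force': array([-0.11711764, -0.40560524,  0.23863021]), 'wrist_torque': array([-0.00867216,  0.03233188, -0.01533347]), 'grip_width': 0.08524518174881232}
```

View pics/scene0.png

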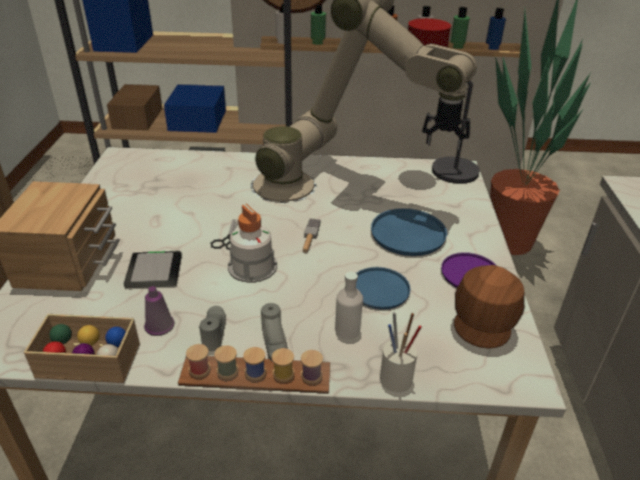

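View pics/side0.png

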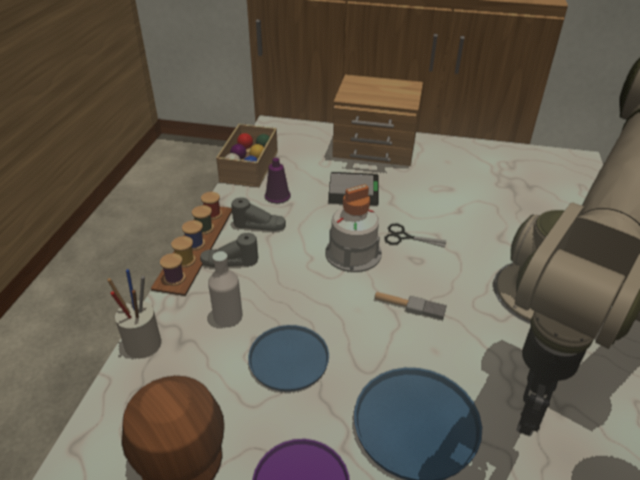

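The scene shows three dishes: a large blue one at scene (409,231) / side (418,424), a small blue one at (380,288) / (289,357), and a purple one at (468,270). The target is the small blue one. The only orange cap is on the jug, at scene (250,218) / side (355,203). Next I measure both and crop the cap.

Run:
```python
from h import *
S=[]
for n,box,db in(('scene0',(225,195,280,285),(350,265,412,312)),('side0',(315,175,390,275),(245,320,332,395))):
    z=np.load('pics/'+n+'.npz'); im,w=z['im'].astype(int),z['w']
    r,g,b=im[...,0],im[...,1],im[...,2]
    M=np.zeros(r.shape,bool); x0,y0,x1,y1=box; M[y0:y1,x0:x1]=1
    o=M&(r>1.6*b)&(r>g*1.35)&(r>90)&(w[...,2]>.14)
    p=w[o]; print(n,'orange',len(p),p.min(0),p.max(0))
    t=p[p[:,2]>np.percentile(p[:,2],97)-.012]; 
    c=t[:,:2].mean(0); u,s,v=np.linalg.svd(t[:,:2]-c,full_matrices=False)
    print('wing c',c,'z',t[:,2].max(),'dir',np.degrees(np.arctan2(v[0,1],v[0,0])),s/np.sqrt(len(t)))
    lo=p[p[:,2]<.18]
    # jug body circle fit
    q=w[M&(w[...,2]>.05)&(w[...,2]<.10)]
    A=np.c_[2*q[:,:2],np.ones(len(q))]; k=np.linalg.lstsq(A,(q[:,:2]**2).sum(1),rcond=None)[0]
    print('jug c',k[:2],'r',np.sqrt(k[2]+k[:2]@k[:2]))
    D=np.zeros(r.shape,bool); x0,y0,x1,y1=db; D[y0:y1,x0:x1]=1
    m=D&(b>r*1.35)&(w[...,2]<.03)&(w[...,2]>-.01); m=m.astype(np.uint8)
    cs,_=cv2.findContours(m,cv2.RETR_EXTERNAL,cv2.CHAIN_APPROX_NONE); cc=max(cs,key=cv2.contourArea)
    e=cv2.convexHull(cc)[:,0]; P=w[e[:,1],e[:,0]]; 
    (a,b2),rr=cv2.minEnclosingCircle(P[:,:2].astype(np.float32)); d=w[m>0]; print('dish circ',a,b2,rr,'bbox mid',(d.max(0)+d.min(0))/2,d.max(0)-d.min(0))
    S.append(cv2.resize(z['im'][box[1]-10:box[1]+85,box[0]-25:box[0]+85],(400,345),interpolation=cv2.INTER_CUBIC))
cv2.imwrite('pics/crop1.png',np.hstack(S)[:,:,::-1])
```

```text
scene0 orange 409 [ 0.46269855 -0.07592102  0.14932434] [1.81477244 0.19659187 1.08583094]
wing c [ 0.51207004 -0.04062741] z 1.0858309392439385 dir 10.644478629701965 [0.15565542 0.01050557]
jug c [ 0.48279625 -0.04575838] r 0.05954521234766651
dish circ 0.563730001449585 0.33297038078308105 0.08913043141365051 bbox mid [0.56470987 0.34089002 0.00880212] [0.17933368 0.14700533 0.02436192]
side0 orange 306 [ 0.4521189  -0.06137537  0.14959193] [ 0.51688772 -0.00928563  0.2120167 ]
wing c [ 0.48351726 -0.03673477] z 0.21201670303111536 dir 36.629462905355545 [0.01698464 0.00356077]
jug c [ 0.48411881 -0.04391689] r 0.06032567517771448
dish circ 0.5639798641204834 0.337148517370224 0.08590561151504517 bbox mid [0.56303899 0.33752283 0.00865641] [0.16330473 0.16845589 0.02315148]
```

View pics/crop1.png

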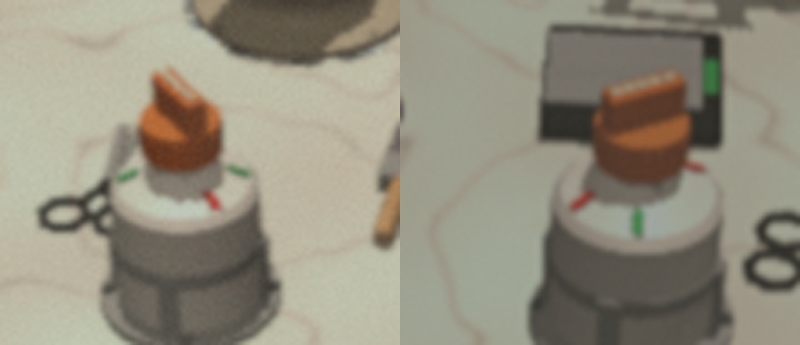

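The crops confirm the cap: orange with a wing, lying between the red marks (scene crop (215,200), side crop (580,202)). The jug is at about (0.484,-0.045) and the wing at about 36°. The dish is at about (0.564,0.338). I'll move above the jug.

Call:
apply_moves:
  motion:
    - {"tx":-48,"ty":-48,"tz":-13.5,"turn":130}
    - {"tx":-48,"ty":-48,"tz":-13.5,"turn":130}
    - {"tx":-48,"ty":-48,"tz":-13.5,"turn":130}
    - {"tx":-48,"ty":-48,"tz":-13.5,"turn":130}
    - {"tx":-48,"ty":-48,"tz":-13.5,"turn":130}

```text
invalid input
```

```bash
cat > go.py <<'E'
import sys
from h import *
# usage: go.py x y z yaw(of tool y) -> remaining shift in tool axes
x,y,z,a=map(float,sys.argv[1:5]); s=telemetry.observe(); R=np.array(s['tool_rot']); p=np.array(s['position'])
yaw=np.degrees(np.arctan2(R[1,1],R[0,1])); d=R.T@(np.array([x,y,z])-p)*100
print('t %.2f'%s['time_s'],'pos',p.round(4),'yaw %.1f'%yaw,'tilt',R[:2,2].round(4),'F',np.round(s['ft_force'],1),'w %.4f'%s['grip_width'],'q',np.round(s['q'],1))
print('cm',d.round(2),'turn %.1f'%((yaw-a+180)%360-180))
E
python3 go.py .484 -.045 .35 -54
```

```text
t 0.10 pos [0.1305 0.534  0.2148] yaw 76.3 tilt [-0.0006 -0.0012] F [-0.1 -0.4  0.2] w 0.0852 q [ 63.9  21.8  74.4   0.   83.9 -12.3]
cm [-48.09 -47.87 -13.48] turn 130.3
```

Perhaps every key is required, so I'll include the jaw.

Call:
apply_moves:
  motion:
    - {"tx":-48,"ty":-48,"tz":-13.5,"turn":130,"jaw":1}
    - {"tx":-48,"ty":-48,"tz":-13.5,"turn":130,"jaw":1}
    - {"tx":-48,"ty":-48,"tz":-13.5,"turn":130,"jaw":1}
    - {"tx":-48,"ty":-48,"tz":-13.5,"turn":130,"jaw":1}
    - {"tx":-48,"ty":-48,"tz":-13.5,"turn":130,"jaw":1}

```text
time_s: 0.52
position: [0.2369, 0.3578, 0.256]
tool_rot: [[-0.645, 0.765, -0.0], [0.765, 0.645, -0.001], [-0.0, -0.001, -1.0]]
ft_force: [1.3, 0.7, 0.4]
grip_width: 0.0851
```

```bash
python3 go.py .484 -.045 .35 -54
```

```text
t 0.52 pos [0.2369 0.3578 0.256 ] yaw 40.1 tilt [-0.0002 -0.0008] F [1.3 0.7 0.4] w 0.0851 q [40.6  7.7 87.2 -0.  85.1  0.5]
cm [-46.73  -7.08  -9.37] turn 94.1
```

Call:
apply_moves:
  motion:
    - {"tx":-46.7,"ty":-7.1,"tz":-9.4,"turn":94,"jaw":1}
    - {"tx":-46.7,"ty":-7.1,"tz":-9.4,"turn":94,"jaw":1}
    - {"tx":-46.7,"ty":-7.1,"tz":-9.4,"turn":94,"jaw":1}
    - {"tx":-46.7,"ty":-7.1,"tz":-9.4,"turn":94,"jaw":1}
    - {"tx":-46.7,"ty":-7.1,"tz":-9.4,"turn":94,"jaw":1}

```text
time_s: 0.93
position: [0.3434, 0.1833, 0.297]
tool_rot: [[-0.075, 0.997, -0.0], [0.997, 0.075, -0.001], [-0.001, -0.0, -1.0]]
ft_force: [1.4, 1.0, 0.1]
grip_width: 0.0852
```

```bash
python3 go.py .484 -.045 .35 -54
```

```text
t 0.93 pos [0.3434 0.1833 0.297 ] yaw 4.3 tilt [-0.     -0.0006] F [1.4 1.  0.1] w 0.0852 q [10.6  2.  86.9 -0.  91.1  6.3]
cm [-23.82  12.31  -5.29] turn 58.3
```

Call:
apply_moves:
  motion:
    - {"tx":-23.8,"ty":12.3,"tz":-5.3,"turn":58.3,"jaw":1}
    - {"tx":-23.8,"ty":12.3,"tz":-5.3,"turn":58.3,"jaw":1}
    - {"tx":-23.8,"ty":12.3,"tz":-5.3,"turn":58.3,"jaw":1}
    - {"tx":-23.8,"ty":12.3,"tz":-5.3,"turn":58.3,"jaw":1}
    - {"tx":-23.8,"ty":12.3,"tz":-5.3,"turn":58.3,"jaw":1}

```text
time_s: 1.35
position: [0.4502, 0.0088, 0.3374]
tool_rot: [[0.523, 0.852, -0.0], [0.852, -0.523, -0.0], [-0.0, -0.0, -1.0]]
ft_force: [0.3, 1.1, 0.6]
grip_width: 0.0854
```

```bash
python3 go.py .484 -.045 .35 -54
```

```text
t 1.35 pos [0.4502 0.0088 0.3374] yaw -31.6 tilt [-0.0003 -0.0004] F [0.3 1.1 0.6] w 0.0854 q [-14.    7.8  73.9  -0.   98.3  17.6]
cm [-2.82  5.69 -1.26] turn 22.4
```

Call:
apply_moves:
  motion:
    - {"tx":-2.8,"ty":5.7,"tz":-1.3,"turn":22.4,"jaw":1}
    - {"tx":-2.8,"ty":5.7,"tz":-1.3,"turn":22.4,"jaw":1}
    - {"tx":-2.8,"ty":5.7,"tz":-1.3,"turn":22.4,"jaw":1}
    - {"tx":-2.8,"ty":5.7,"tz":-1.3,"turn":22.4,"jaw":1}
    - {"tx":-2.8,"ty":5.7,"tz":-1.3,"turn":22.4,"jaw":1}

```text
time_s: 1.77
position: [0.484, -0.0447, 0.3501]
tool_rot: [[0.807, 0.59, -0.001], [0.59, -0.807, 0.0], [-0.001, -0.001, -1.0]]
ft_force: [0.2, 0.4, 0.4]
grip_width: 0.0851
```

```bash
python3 go.py .484 -.045 .35 -54
python3 - <<'E'
from h import *
im,d,w=grab('wrist','wrist1')
E
```

```text
t 1.77 pos [ 0.484  -0.0447  0.3501] yaw -53.9 tilt [-0.0011  0.    ] F [0.2 0.4 0.4] w 0.0851 q [-19.3  11.6  67.2  -0.  101.3  34.6]
cm [-0.01  0.02  0.01] turn 0.1
```

View pics/wrist1.png

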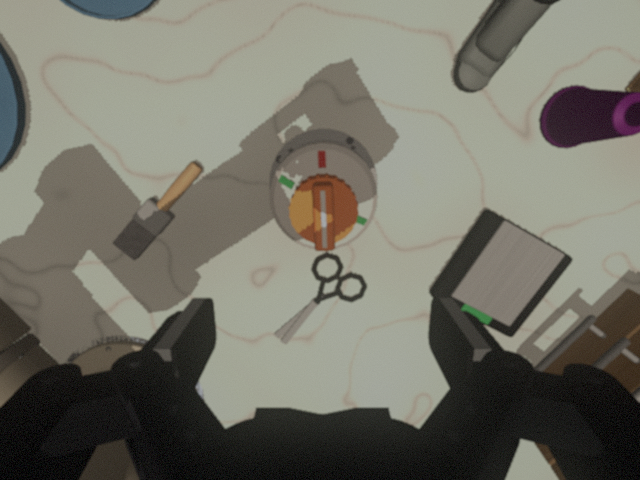

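The wrist view shows the cap at (323,210), its wing nearly vertical in the image with a white line down it, and the red mark in line at (322,158). Now I measure the wing accurately.

Run:
```python
from h import *
z=np.load('pics/wrist1.npz'); im,w=z['im'].astype(int),z['w']
M=np.zeros(im.shape[:2],bool); M[165:260,280:370]=1
p=w[M]; 
t=w[M&(w[...,2]>.200)&(w[...,2]<.215)]
(c,wh,a)=cv2.minAreaRect(t[:,:2].astype(np.float32)); print(len(t),c,wh,a,'z',np.median(t[:,2]))
m=t[:,:2].mean(0);u,s,v=np.linalg.svd(t[:,:2]-m,full_matrices=False);print('mean',m,'dir',np.degrees(np.arctan2(v[0,1],v[0,0])))
k=w[M&(w[...,2]>.170)&(w[...,2]<.190)];print('top',np.median(k[:,2]),cv2.minEnclosingCircle(k[:,:2].astype(np.float32)))
r,g,b=[im[...,i] for i in range(3)]
m2=(r>2*g)&(r>2*b)&(w[...,2]>.12)&(w[...,2]<.145); m2[:,:260]=0;m2[:,390:]=0
print('red',w[m2].mean(0),m2.sum())
m3=(g>1.3*r)&(g>1.2*b)&(w[...,2]>.12)&(w[...,2]<.145)
for s0 in(slice(260,320),slice(320,390)):
    q=w[:,s0][m3[:,s0]]; print('green',q.mean(0),len(q))
q=w[120:260,260:390].reshape(-1,3); q=q[(q[:,2]>.105)&(q[:,2]<.14)]; print('jug',cv2.minEnclosingCircle(q[:,:2].astype(np.float32)))
```

```text
1383 (0.4842401146888733, -0.04501377046108246) (0.05779707431793213, 0.017979899421334267) 38.46397018432617 z 0.2077292125158225
mean [ 0.48533319 -0.0442128 ] dir -141.53688639907372
top 0.17783298083475896 ((0.48423439264297485, -0.04492019861936569), 0.033011600375175476)
red [ 0.51861826 -0.01821618  0.12582638] 81
green [ 0.47773115 -0.00174094  0.12584158] 96
green [ 0.49110767 -0.09172622  0.12402896] 48
jug ((0.48430636525154114, -0.045127902179956436), 0.06003556028008461)
```

Call:
apply_moves:
  motion:
    - {"tx":0,"ty":0,"tz":4,"turn":-2.4,"jaw":1}
    - {"tx":0,"ty":0.05,"tz":8,"turn":-2.4,"jaw":1}
    - {"tx":0,"ty":0.05,"tz":12,"turn":-2.4,"jaw":1}
    - {"tx":0,"ty":0.05,"tz":14,"turn":-2.4,"jaw":1}
    - {"tx":0,"ty":0.05,"tz":15,"turn":-2.4,"jaw":1}

```text
time_s: 2.23
position: [0.4821, -0.0433, 0.1973]
tool_rot: [[0.778, 0.629, -0.006], [0.629, -0.778, 0.002], [-0.003, -0.005, -1.0]]
ft_force: [-0.2, 0.4, 0.8]
grip_width: 0.0854
```

```bash
python3 go.py .4842 -.045 .20 -51.5
```

```text
t 2.23 pos [ 0.4821 -0.0433  0.1973] yaw -51.1 tilt [-0.0058  0.0016] F [-0.2  0.4  0.8] w 0.0854 q [-19.2  16.2  86.   -0.   78.1  31.9]
cm [ 0.06  0.26 -0.27] turn 0.4
```

Call:
apply_moves:
  motion:
    - {"tx":0.06,"ty":0.26,"tz":-0.27,"turn":0.4,"jaw":1}
    - {"tx":0.06,"ty":0.26,"tz":-0.27,"turn":0.4,"jaw":1}
    - {"tx":0.06,"ty":0.26,"tz":-0.27,"turn":0.4,"jaw":1}

```text
time_s: 2.48
position: [0.4846, -0.0447, 0.2012]
tool_rot: [[0.781, 0.625, -0.004], [0.625, -0.781, 0.001], [-0.002, -0.003, -1.0]]
ft_force: [-0.6, 0.2, -0.1]
grip_width: 0.0856
```

```bash
python3 go.py .4842 -.045 .20 -51.5
```

```text
t 2.48 pos [ 0.4846 -0.0447  0.2012] yaw -51.3 tilt [-0.0037  0.0009] F [-0.6  0.2 -0.1] w 0.0856 q [-19.2  16.2  85.3  -0.   78.7  32.1]
cm [-0.06 -0.    0.12] turn 0.2
```

Call:
apply_moves:
  motion:
    - {"tx":-0.05,"ty":0,"tz":0.05,"turn":0.2,"jaw":-1}
    - {"tx":-0.05,"ty":0,"tz":0.05,"turn":0.2,"jaw":-1}
    - {"tx":-0.05,"ty":0,"tz":0.05,"turn":0.2,"jaw":-1}
    - {"tx":-0.05,"ty":0,"tz":0.05,"turn":0.2,"jaw":-1}
    - {"tx":-0.05,"ty":0,"tz":0.05,"turn":0.2,"jaw":-1}
  squeeze: 70

```text
time_s: 2.9
position: [0.4843, -0.045, 0.2009]
tool_rot: [[0.783, 0.622, -0.003], [0.622, -0.783, 0.001], [-0.002, -0.003, -1.0]]
ft_force: [-0.2, -0.7, 0.6]
grip_width: 0.0255
```

Call:
apply_moves:
  motion:
    - {"tx":0,"ty":0,"tz":0,"turn":0,"jaw":-1}
    - {"tx":0,"ty":0,"tz":0,"turn":0,"jaw":-1}
    - {"tx":0,"ty":0,"tz":0,"turn":0,"jaw":-1}
    - {"tx":0,"ty":0,"tz":0,"turn":0,"jaw":-1}
    - {"tx":0,"ty":0,"tz":0,"turn":0,"jaw":-1}

```text
time_s: 3.32
position: [0.4843, -0.045, 0.2009]
tool_rot: [[0.783, 0.622, -0.004], [0.622, -0.783, 0.001], [-0.002, -0.003, -1.0]]
ft_force: [-0.1, 1.1, 0.2]
grip_width: -0.0
```

```bash
python3 go.py .4842 -.045 .20 -51.5
```

```text
t 3.32 pos [ 0.4843 -0.045   0.2009] yaw -51.5 tilt [-0.0035  0.0008] F [-0.1  1.1  0.2] w -0.0000 q [-19.3  16.2  85.4  -0.   78.6  32.3]
cm [-0.   -0.    0.09] turn -0.0
```

The gripper shut on nothing, so I look.

Run:
```python
from h import *
print('tip',env.tip_extent,[a for a in dir(env) if a[0]!='_'])
S=[]
for n,(x,y) in(('scene',(250,215)),('side',(355,200))):
    im,d,w=grab(n,n+'2'); S.append(cv2.resize(im[y-55:y+55,x-50:x+50],(400,440),interpolation=cv2.INTER_CUBIC))
    im,w=im.astype(int),w
    o=(im[...,0]>1.6*im[...,2])&(im[...,0]>im[...,1]*1.35)&(w[...,2]>.14)&(w[...,2]<.25)&(np.hypot(w[...,0]-.484,w[...,1]+.045)<.06)
    print(n,o.sum(),w[o].min(0),w[o].max(0))
cv2.imwrite('pics/crop2.png',np.hstack(S)[:,:,::-1])
```

```text
tip 0.017 ['MotionError', 'tip_extent']
scene 416 [ 0.46077915 -0.07523986  0.14025929] [ 0.51904122 -0.01606612  0.21363086]
side 610 [ 0.45124472 -0.06124529  0.14966351] [ 0.51722148 -0.00423417  0.21137765]
```

View pics/crop2.png

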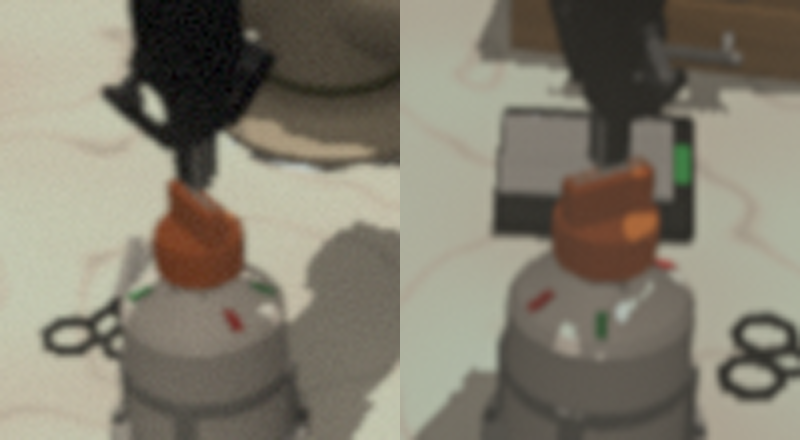

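The crops show the fingertips shut just at or above the wing's top edge, at scene crop (198,185) and side crop (612,160). They should be about 25 mm lower. I'll measure the actual tip height.

Run:
```python
from h import *
for n in('scene2','side2'):
    z=np.load('pics/'+n+'.npz'); im,w=z['im'].astype(int),z['w']
    dk=(im.max(-1)<70)&(np.hypot(w[...,0]-.484,w[...,1]+.045)<.045)&(w[...,2]>.185)&(w[...,2]<.30)
    p=w[dk]; print(n,len(p),'zmin',np.percentile(p[:,2],[0,2,10]).round(4))
    t=p[p[:,2]<p[:,2].min()+.02]; print(' near tip mean',t.mean(0).round(4),'min',t.min(0).round(4),'max',t.max(0).round(4))
im,d,w=grab('wrist','wrist2'); M=(w[...,2]>.15)&(w[...,2]<.26)&(np.hypot(w[...,0]-.484,w[...,1]+.045)<.05)
v,u=np.nonzero(M); print(len(v),u.min(),u.max(),v.min(),v.max())
o=M&(im[...,0]>1.5*im[...,2].astype(int)); print('orange z',np.percentile(w[o][:,2],[5,50,95]),'c',cv2.minAreaRect(w[o&(w[...,2]>.2)][:,:2].astype(np.float32)))
k=M&~o&(im.max(-1)<90); print('dark z',np.percentile(w[k][:,2],[1,5,50]))
```

```text
scene2 365 zmin [0.2203 0.2292 0.2412]
 near tip mean [ 0.4921 -0.0448  0.233 ] min [ 0.4841 -0.0544  0.2203] max [ 0.499  -0.0351  0.2394]
side2 350 zmin [0.2217 0.2262 0.2354]
 near tip mean [ 0.483  -0.0332  0.2329] min [ 0.4734 -0.0382  0.2217] max [ 0.4935 -0.0251  0.2416]
12955 237 417 202 382
orange z [0.16649388 0.17811954 0.20873997] c ((0.4952526390552521, -0.03574998304247856), (0.028891870751976967, 0.02724827267229557), 38.14643096923828)
dark z [0.2221839  0.22565249 0.24495574]
```

View pics/wrist2.png

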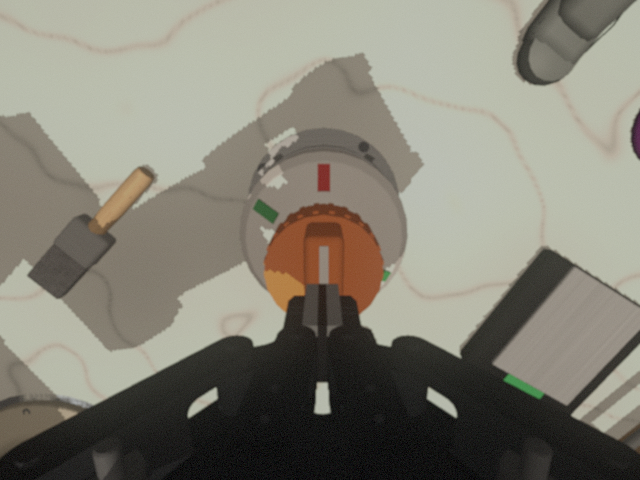

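The depth readings from all three cameras put the shut fingertips at z about 0.219, 18 mm above the reported TCP, so the stated tip extent doesn't hold here. The lateral centring looks right: finger and wing are both at u≈323 in the wrist view. I'll open, go 34 mm lower, and watch the force.

Call:
apply_moves:
  motion:
    - {"tx":0,"ty":0,"tz":-0.5,"turn":0,"jaw":1}
    - {"tx":0,"ty":0,"tz":-0.5,"turn":0,"jaw":1}
    - {"tx":0,"ty":0,"tz":-0.5,"turn":0,"jaw":1}
    - {"tx":0,"ty":0,"tz":-0.5,"turn":0,"jaw":1}
    - {"tx":0,"ty":0,"tz":0,"turn":0,"jaw":1}

```text
time_s: 3.88
position: [0.4846, -0.0451, 0.2014]
tool_rot: [[0.783, 0.622, -0.002], [0.622, -0.783, 0.0], [-0.001, -0.001, -1.0]]
ft_force: [-0.1, 0.5, -0.7]
grip_width: 0.0605
```

Call:
apply_moves:
  motion:
    - {"tx":0,"ty":0,"tz":0.5,"turn":0,"jaw":1}
    - {"tx":0,"ty":0,"tz":1.5,"turn":0,"jaw":1}
    - {"tx":0,"ty":0,"tz":2.5,"turn":0,"jaw":1}
    - {"tx":0,"ty":0,"tz":3.0,"turn":0,"jaw":1}
    - {"tx":0,"ty":0,"tz":3.0,"turn":0,"jaw":1}

```text
time_s: 4.3
position: [0.484, -0.0449, 0.1701]
tool_rot: [[0.783, 0.622, -0.004], [0.622, -0.783, 0.001], [-0.003, -0.004, -1.0]]
ft_force: [0.8, 0.1, 0.2]
grip_width: 0.0854
```

```bash
python3 go.py .4842 -.045 .167 -51.5
```

```text
t 4.30 pos [ 0.484  -0.0449  0.1701] yaw -51.5 tilt [-0.0044  0.0012] F [0.8 0.1 0.2] w 0.0854 q [-19.3  17.9  88.4  -0.   73.9  32.3]
cm [0.01 0.02 0.31] turn -0.0
```

Call:
apply_moves:
  motion:
    - {"tx":0,"ty":0,"tz":0.3,"turn":0,"jaw":-1}
    - {"tx":0,"ty":0,"tz":0.3,"turn":0,"jaw":-1}
    - {"tx":0,"ty":0,"tz":0.3,"turn":0,"jaw":-1}
    - {"tx":0,"ty":0,"tz":0.3,"turn":0,"jaw":-1}
    - {"tx":0,"ty":0,"tz":0.3,"turn":0,"jaw":-1}

```text
time_s: 4.72
position: [0.4841, -0.045, 0.1674]
tool_rot: [[0.783, 0.622, -0.004], [0.622, -0.783, 0.001], [-0.002, -0.003, -1.0]]
ft_force: [-0.3, 0.6, -1.0]
grip_width: 0.0257
```

Call:
apply_moves:
  motion:
    - {"tx":0,"ty":0,"tz":0,"turn":0,"jaw":-1}
    - {"tx":0,"ty":0,"tz":0,"turn":0,"jaw":-1}
    - {"tx":0,"ty":0,"tz":0,"turn":0,"jaw":-1}

```text
time_s: 4.97
position: [0.4842, -0.0451, 0.1677]
tool_rot: [[0.783, 0.622, -0.003], [0.622, -0.783, 0.001], [-0.002, -0.002, -1.0]]
ft_force: [-1.0, -1.2, 2.8]
grip_width: 0.0167
```

```bash
python3 go.py .4842 -.045 .167 -51.5
```

```text
t 4.97 pos [ 0.4842 -0.0451  0.1677] yaw -51.5 tilt [-0.0032  0.0006] F [-1.  -1.2  2.8] w 0.0167 q [-19.3  18.1  88.7  -0.   73.5  32.3]
cm [ 0.   -0.01  0.07] turn -0.0
```

The wing is gripped. Now I press.

Call:
apply_moves:
  motion:
    - {"tx":0,"ty":0,"tz":0.2,"turn":0,"jaw":-1}
    - {"tx":0,"ty":0,"tz":0.4,"turn":0,"jaw":-1}
    - {"tx":0,"ty":0,"tz":0.6,"turn":0,"jaw":-1}
    - {"tx":0,"ty":0,"tz":0.8,"turn":0,"jaw":-1}
    - {"tx":0,"ty":0,"tz":0.8,"turn":0,"jaw":-1}

```text
time_s: 5.38
position: [0.4843, -0.0451, 0.1602]
tool_rot: [[0.783, 0.622, -0.003], [0.622, -0.783, 0.0], [-0.002, -0.002, -1.0]]
ft_force: [-2.2, 0.2, 9.1]
grip_width: 0.0168
```

```bash
python3 go.py .4842 -.045 .1592 -51.5
```

```text
t 5.38 pos [ 0.4843 -0.0451  0.1602] yaw -51.5 tilt [-0.0025  0.0004] F [-2.2  0.2  9.1] w 0.0168 q [-19.3  18.5  89.4  -0.   72.3  32.3]
cm [-0.   -0.01  0.1 ] turn -0.0
```

```bash
cat > capz.py <<'E'
from h import *
import sys
for f in('wrist2',None):
    if f: z=np.load('pics/wrist2.npz'); im,w=z['im'],z['w']
    else: im,d,w=grab('wrist',sys.argv[1])
    im=im.astype(int); o=(im[...,0]>1.6*im[...,2])&(im[...,0]>1.3*im[...,1])&(np.hypot(w[...,0]-.484,w[...,1]+.045)<.034)
    zz=w[o][:,2]; h,e=np.histogram(zz,bins=np.arange(.14,.23,.001)); 
    top=zz[(zz>.155)&(zz<.19)]; wg=w[o&(w[...,2]>np.percentile(zz,99)-.012)]
    c=wg[:,:2].mean(0); v=np.linalg.svd(wg[:,:2]-c,full_matrices=False)[2][0]
    print(f,'mode top %.4f'%(e[np.argmax(h*(e[:-1]<.19))]),'wing top',np.percentile(zz,[95,99]).round(4),'dir %.1f'%(np.degrees(np.arctan2(v[1],v[0]))%180),o.sum())
E
python3 capz.py w3; python3 go.py .4842 -.045 .1592 -51.5
```

```text
wrist2 mode top 0.1770 wing top [0.2281 0.3112] dir 129.6 9229
None mode top 0.1700 wing top [0.2044 0.2665] dir 127.4 13347
t 5.43 pos [ 0.4843 -0.0451  0.1604] yaw -51.5 tilt [-0.0025  0.0003] F [-2.7  0.9 10.1] w 0.0171 q [-19.3  18.5  89.4  -0.   72.3  32.3]
cm [-0.   -0.01  0.12] turn -0.0
```

The cap went down about 7 mm with the tool and didn't slip. I'll press about 1.3 mm more, then start turning anticlockwise (negative turn).

Call:
apply_moves:
  motion:
    - {"tx":0,"ty":0,"tz":0.15,"turn":0,"jaw":-1}
    - {"tx":0,"ty":0,"tz":0.17,"turn":0,"jaw":-1}
    - {"tx":0,"ty":0,"tz":0.17,"turn":-3,"jaw":-1}
    - {"tx":0,"ty":0,"tz":0.17,"turn":-6,"jaw":-1}
    - {"tx":0,"ty":0,"tz":0.17,"turn":-10,"jaw":-1}
  squeeze: 85

```text
time_s: 5.85
position: [0.4848, -0.0451, 0.1596]
tool_rot: [[0.661, 0.75, -0.0], [0.75, -0.661, -0.0], [-0.0, -0.0, -1.0]]
ft_force: [-1.0, 0.5, 9.7]
grip_width: 0.0166
```

```bash
python3 go.py .4842 -.045 .1592 8; python3 -c "
from h import *;print(telemetry.observe()['wrist_torque'])"
```

```text
t 5.85 pos [ 0.4848 -0.0451  0.1596] yaw -41.4 tilt [-0.0002 -0.0003] F [-1.   0.5  9.7] w 0.0166 q [-19.3  18.5  89.4  -0.   72.   22.1]
cm [-0.03 -0.05  0.04] turn -49.4
[ 0.10167451  0.21421825 -0.05121814]
```

Call:
apply_moves:
  motion:
    - {"tx":-0.03,"ty":-0.05,"tz":0.09,"turn":-5,"jaw":-1}
    - {"tx":-0.03,"ty":-0.05,"tz":0.09,"turn":-10,"jaw":-1}
    - {"tx":-0.03,"ty":-0.05,"tz":0.09,"turn":-15,"jaw":-1}
    - {"tx":-0.03,"ty":-0.05,"tz":0.09,"turn":-20,"jaw":-1}
    - {"tx":-0.03,"ty":-0.05,"tz":0.09,"turn":-25,"jaw":-1}

```text
time_s: 6.27
position: [0.485, -0.0452, 0.1598]
tool_rot: [[0.278, 0.961, 0.003], [0.961, -0.278, -0.001], [-0.0, 0.003, -1.0]]
ft_force: [-0.8, 0.8, 10.6]
grip_width: 0.0165
```

```bash
python3 go.py .4842 -.045 .1592 10.5; python3 -c "
from h import *;print(telemetry.observe()['wrist_torque'])"
```

```text
t 6.27 pos [ 0.485  -0.0452  0.1598] yaw -16.1 tilt [ 0.0026 -0.001 ] F [-0.8  0.8 10.6] w 0.0165 q [-19.3  18.5  89.5  -0.   71.9  -3.1]
cm [-0.   -0.08  0.06] turn -26.6
[ 0.11049627  0.17258881 -0.03874415]
```

Call:
apply_moves:
  motion:
    - {"tx":-0.0,"ty":-0.08,"tz":0.13,"turn":-6,"jaw":-1}
    - {"tx":0,"ty":-0.08,"tz":0.13,"turn":-12,"jaw":-1}
    - {"tx":0,"ty":-0.08,"tz":0.13,"turn":-18,"jaw":-1}
    - {"tx":0,"ty":-0.08,"tz":0.13,"turn":-24,"jaw":-1}
    - {"tx":0,"ty":-0.08,"tz":0.13,"turn":-26.6,"jaw":-1}

```text
time_s: 6.68
position: [0.485, -0.0451, 0.1596]
tool_rot: [[-0.187, 0.982, 0.005], [0.982, 0.187, -0.002], [-0.003, 0.005, -1.0]]
ft_force: [-1.7, -0.6, 9.5]
grip_width: 0.0162
```

```bash
python3 go.py .4842 -.045 .1592 10.5; python3 -c "
from h import *;print(telemetry.observe()['wrist_torque'])
im,d,w=grab('wrist','w4'); cv2.imwrite('pics/w4c.png',cv2.resize(im[110:330,180:480],(600,440))[:,:,::-1])"
```

```text
t 6.68 pos [ 0.485  -0.0451  0.1596] yaw 10.8 tilt [ 0.0054 -0.0018] F [-1.7 -0.6  9.5] w 0.0162 q [-19.3  18.4  89.7   0.   71.6 -30. ]
cm [ 0.03 -0.08  0.04] turn 0.3
[ 0.10511136  0.14984673 -0.04750732]
```

View pics/w4c.png

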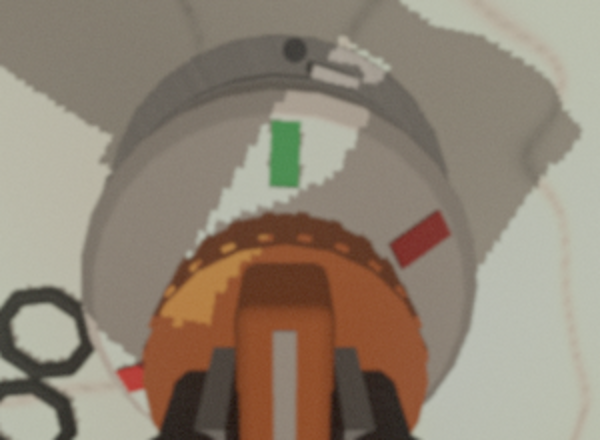

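The wing at crop (285,340) now points at the green mark (285,155), gripped evenly. I'll lift straight up.

Call:
apply_moves:
  motion:
    - {"tx":0,"ty":-0.05,"tz":-0.6,"turn":0,"jaw":-1}
    - {"tx":0,"ty":-0.05,"tz":-1.2,"turn":0,"jaw":-1}
    - {"tx":0,"ty":-0.05,"tz":-1.8,"turn":0,"jaw":-1}
    - {"tx":0,"ty":-0.05,"tz":-2.4,"turn":0,"jaw":-1}
    - {"tx":0,"ty":-0.05,"tz":-3.0,"turn":0,"jaw":-1}

```text
time_s: 7.15
position: [0.484, -0.0451, 0.1897]
tool_rot: [[-0.187, 0.982, 0.004], [0.982, 0.187, -0.001], [-0.002, 0.004, -1.0]]
ft_force: [-0.1, 0.3, -2.9]
grip_width: 0.0165
```

Call:
apply_moves:
  motion:
    - {"tx":0,"ty":0,"tz":-1,"turn":0,"jaw":-1}
    - {"tx":0,"ty":0,"tz":-2,"turn":0,"jaw":-1}
    - {"tx":0,"ty":0,"tz":-3,"turn":0,"jaw":-1}
    - {"tx":0,"ty":0,"tz":-4,"turn":0,"jaw":-1}
    - {"tx":0,"ty":0,"tz":-5,"turn":0,"jaw":-1}

```text
time_s: 7.57
position: [0.4836, -0.0449, 0.2401]
tool_rot: [[-0.187, 0.982, 0.004], [0.982, 0.187, -0.001], [-0.002, 0.003, -1.0]]
ft_force: [-0.4, 0.4, -3.7]
grip_width: 0.0168
```

```bash
python3 go.py .564 .338 .24 10.5; python3 -c "
from h import *
for n in('scene','side'):
    im,d,w=grab(n,n+'5'); im=im.astype(int)
    o=(im[...,0]>1.6*im[...,2])&(im[...,0]>im[...,1]*1.35)&(w[...,2]>.14)&(w[...,2]<.33)&(np.hypot(w[...,0]-.484,w[...,1]+.045)<.06)
    print(n,o.sum(),w[o].min(0),w[o].max(0))
print(telemetry.observe()['wrist_torque'])"
```

```text
t 7.57 pos [ 0.4836 -0.0449  0.2401] yaw 10.8 tilt [ 0.0035 -0.0011] F [-0.4  0.4 -3.7] w 0.0168 q [-19.3  14.2  81.5   0.   84.1 -30.1]
cm [ 3.611e+01  1.506e+01 -1.000e-02] turn 0.3
scene 403 [ 0.47717052 -0.07588298  0.22316942] [ 0.51973232 -0.01493248  0.30140802]
side 544 [ 0.45334119 -0.07695249  0.22303076] [ 0.51568518 -0.00623301  0.29308989]
[0.02158573 0.01077375 0.01155446]
```

The cap is off and hanging level (about 3 N). I'll check the bottle's position against the dish before the transfer.

Run:
```python
from h import *
for n,bb,db in(('scene5',(325,270,372,345),(352,262,415,315)),('side5',(200,245,250,335),(240,318,335,400))):
    z=np.load('pics/'+n+'.npz'); im,w=z['im'].astype(int),z['w']
    x0,y0,x1,y1=bb; q=w[y0:y1,x0:x1].reshape(-1,3); q=q[(q[:,2]>.03)&(q[:,2]<.10)]
    A=np.c_[2*q[:,:2],np.ones(len(q))]; k=np.linalg.lstsq(A,(q[:,:2]**2).sum(1),rcond=None)[0]
    print(n,'bottle',k[:2],np.sqrt(k[2]+k[:2]@k[:2]))
    x0,y0,x1,y1=db; m=np.zeros((480,640),np.uint8); s=(im[...,2]>1.3*im[...,0])&(w[...,2]>-.01)&(w[...,2]<.03); m[y0:y1,x0:x1]=s[y0:y1,x0:x1]
    p=w[m>0]; f=p[(p[:,2]<.009)]; r=p[p[:,2]>.0125]
    A=np.c_[2*r[:,:2],np.ones(len(r))]; k=np.linalg.lstsq(A,(r[:,:2]**2).sum(1),rcond=None)[0]
    print(' floor z',np.median(f[:,2]),'rim fit',k[:2],np.sqrt(k[2]+k[:2]@k[:2]),'ext',p[:,:2].min(0),p[:,:2].max(0))
```

```text
scene5 bottle [0.73296266 0.24182228] 0.03222996217299122
 floor z 0.005221940084077832 rim fit [0.5662422  0.33227036] 0.08284767056178122 ext [0.4721791  0.26771832] [0.65285048 0.4145433 ]
side5 bottle [0.77325049 0.17328804] 0.10934533242218737
 floor z 0.0037133881124174926 rim fit [0.56311686 0.33730861] 0.0833155654571601 ext [0.48032865 0.25005662] [0.64495425 0.42185482]
```

Call:
apply_moves:
  motion:
    - {"tx":2.2,"ty":0.9,"tz":0,"turn":0,"jaw":-1}
    - {"tx":5.2,"ty":2.2,"tz":0,"turn":0,"jaw":-1}
    - {"tx":8.2,"ty":3.4,"tz":0,"turn":0,"jaw":-1}
    - {"tx":11.2,"ty":4.7,"tz":0,"turn":0,"jaw":-1}
    - {"tx":14.2,"ty":5.9,"tz":0,"turn":0,"jaw":-1}

```text
time_s: 8.08
position: [0.5155, 0.1069, 0.24]
tool_rot: [[-0.187, 0.982, 0.005], [0.982, 0.187, -0.002], [-0.003, 0.005, -1.0]]
ft_force: [1.2, -0.5, -2.4]
grip_width: 0.0163
```

```bash
python3 go.py .564 .337 .20 10.5
```

```text
t 8.08 pos [0.5155 0.1069 0.24  ] yaw 10.8 tilt [ 0.0052 -0.0022] F [ 1.2 -0.5 -2.4] w 0.0163 q [ -1.1  18.3  75.6  -0.1  85.8 -11.9]
cm [21.71  9.04  3.97] turn 0.3
```

Call:
apply_moves:
  motion:
    - {"tx":3.2,"ty":1.3,"tz":0,"turn":0,"jaw":-1}
    - {"tx":6.4,"ty":2.6,"tz":0,"turn":0,"jaw":-1}
    - {"tx":9.6,"ty":4.0,"tz":0.5,"turn":0,"jaw":-1}
    - {"tx":12.8,"ty":5.3,"tz":1,"turn":0,"jaw":-1}
    - {"tx":16,"ty":6.7,"tz":2,"turn":0,"jaw":-1}

```text
time_s: 8.5
position: [0.5516, 0.2784, 0.2194]
tool_rot: [[-0.187, 0.982, 0.006], [0.982, 0.187, -0.002], [-0.003, 0.005, -1.0]]
ft_force: [-0.1, 0.2, -2.5]
grip_width: 0.0167
```

```bash
python3 go.py .564 .337 .10 10.5
```

```text
t 8.50 pos [0.5516 0.2784 0.2194] yaw 10.8 tilt [ 0.0056 -0.0021] F [-0.1  0.2 -2.5] w 0.0167 q [15.9 28.5 62.5 -0.2 88.7  5.1]
cm [ 5.57  2.25 11.94] turn 0.3
```

Call:
apply_moves:
  motion:
    - {"tx":2.5,"ty":1.0,"tz":1.5,"turn":0,"jaw":-1}
    - {"tx":4.5,"ty":1.8,"tz":4,"turn":0,"jaw":-1}
    - {"tx":5.5,"ty":2.2,"tz":7,"turn":0,"jaw":-1}
    - {"tx":5.6,"ty":2.25,"tz":10,"turn":0,"jaw":-1}
    - {"tx":5.6,"ty":2.25,"tz":12,"turn":0,"jaw":-1}

```text
time_s: 8.92
position: [0.5623, 0.3378, 0.0949]
tool_rot: [[-0.188, 0.982, 0.001], [0.982, 0.188, -0.004], [-0.004, -0.0, -1.0]]
ft_force: [-0.3, -1.1, -3.1]
grip_width: 0.0165
```

Call:
apply_moves:
  motion:
    - {"tx":0,"ty":0,"tz":2,"turn":0,"jaw":-1}
    - {"tx":0,"ty":0,"tz":3.5,"turn":0,"jaw":-1}
    - {"tx":0,"ty":0,"tz":4.5,"turn":0,"jaw":-1}
    - {"tx":0,"ty":0,"tz":5,"turn":0,"jaw":-1}
    - {"tx":0,"ty":0,"tz":5,"turn":0,"jaw":-1}

```text
time_s: 9.33
position: [0.5619, 0.3374, 0.0437]
tool_rot: [[-0.188, 0.982, -0.001], [0.982, 0.188, -0.005], [-0.004, -0.002, -1.0]]
ft_force: [-0.8, -0.3, -2.8]
grip_width: 0.016
```

```bash
python3 go.py .564 .337 .0235 10.5; python3 -c "
from h import *
S=[]
for n,(x,y) in(('scene',(380,275)),('side',(289,345))):
    im,d,w=grab(n,n+'6'); S.append(cv2.resize(im[y-60:y+60,x-60:x+60],(400,400))); im=im.astype(int)
    o=(im[...,0]>1.6*im[...,2])&(im[...,0]>im[...,1]*1.35)&(w[...,2]>.0)&(w[...,2]<.2)&(np.hypot(w[...,0]-.564,w[...,1]-.337)<.06)
    print(n,o.sum(),w[o].min(0),w[o].max(0))
cv2.imwrite('pics/crop6.png',np.hstack(S)[:,:,::-1])"
```

```text
t 9.33 pos [0.5619 0.3374 0.0437] yaw 10.8 tilt [-0.0013 -0.0046] F [-0.8 -0.3 -2.8] w 0.0160 q [20.7 41.  69.3 -0.2 69.9 10. ]
cm [-0.07  0.2   2.02] turn 0.3
scene 426 [0.51690261 0.30449015 0.00178303] [0.60572908 0.36609922 0.19897418]
side 713 [0.53049007 0.28767801 0.00482292] [0.59503695 0.37288049 0.13143638]
```

View pics/crop6.png

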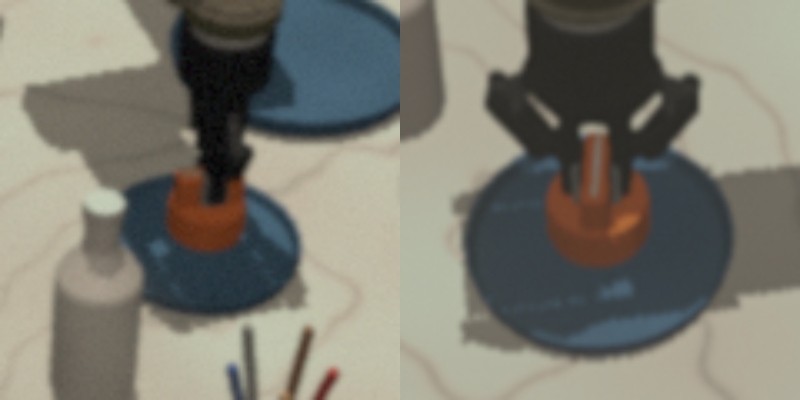

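The cap is over the middle of the dish (side crop (600,205) inside a rim centred near (600,245)) and hangs about 20 mm up. I'll lower it gently until contact.

Call:
apply_moves:
  motion:
    - {"tx":0,"ty":0.1,"tz":0.5,"turn":0,"jaw":-1}
    - {"tx":0,"ty":0.1,"tz":1.0,"turn":0,"jaw":-1}
    - {"tx":0,"ty":0.1,"tz":1.4,"turn":0,"jaw":-1}
    - {"tx":0,"ty":0.1,"tz":1.7,"turn":0,"jaw":-1}
    - {"tx":0,"ty":0.1,"tz":1.8,"turn":0,"jaw":-1}

```text
time_s: 9.85
position: [0.5635, 0.3377, 0.0269]
tool_rot: [[-0.188, 0.982, 0.001], [0.982, 0.188, -0.004], [-0.004, 0.0, -1.0]]
ft_force: [-0.4, -0.1, -3.0]
grip_width: 0.0162
```

Call:
apply_moves:
  motion:
    - {"tx":0,"ty":0,"tz":0.05,"turn":0,"jaw":-1}
    - {"tx":0,"ty":0,"tz":0.1,"turn":0,"jaw":-1}
    - {"tx":0,"ty":0,"tz":0.1,"turn":0,"jaw":-1}

```text
time_s: 10.1
position: [0.5635, 0.3377, 0.0259]
tool_rot: [[-0.188, 0.982, 0.001], [0.982, 0.188, -0.004], [-0.004, 0.0, -1.0]]
ft_force: [0.4, -0.2, -3.4]
grip_width: 0.0165
```

Call:
apply_moves:
  motion:
    - {"tx":0,"ty":0,"tz":0.07,"turn":0,"jaw":-1}
    - {"tx":0,"ty":0,"tz":0.14,"turn":0,"jaw":-1}
    - {"tx":0,"ty":0,"tz":0.2,"turn":0,"jaw":-1}
    - {"tx":0,"ty":0,"tz":0.2,"turn":0,"jaw":-1}

```text
time_s: 10.43
position: [0.5635, 0.3377, 0.0238]
tool_rot: [[-0.188, 0.982, 0.001], [0.982, 0.188, -0.004], [-0.004, -0.0, -1.0]]
ft_force: [0.1, 0.7, -3.6]
grip_width: 0.0165
```

Call:
apply_moves:
  motion:
    - {"tx":0,"ty":0,"tz":0.05,"turn":0,"jaw":-1}
    - {"tx":0,"ty":0,"tz":0.1,"turn":0,"jaw":-1}
    - {"tx":0,"ty":0,"tz":0.1,"turn":0,"jaw":-1}

```text
time_s: 10.68
position: [0.5636, 0.3377, 0.0234]
tool_rot: [[-0.188, 0.982, 0.001], [0.982, 0.188, -0.004], [-0.004, 0.001, -1.0]]
ft_force: [-1.1, -0.5, 2.0]
grip_width: 0.0167
```

Contact at TCP z 0.0234, as predicted, with the cap's weight now carried by the dish. I'll release in place, then rise.

Call:
apply_moves:
  motion:
    - {"tx":0,"ty":0,"tz":0,"turn":0,"jaw":-0.5}
    - {"tx":0,"ty":0,"tz":0,"turn":0,"jaw":0}
    - {"tx":0,"ty":0,"tz":0,"turn":0,"jaw":0.5}
    - {"tx":0,"ty":0,"tz":0,"turn":0,"jaw":0.6}
    - {"tx":0,"ty":0,"tz":0,"turn":0,"jaw":0.6}

```text
time_s: 11.1
position: [0.5637, 0.3378, 0.0234]
tool_rot: [[-0.188, 0.982, 0.001], [0.982, 0.188, -0.004], [-0.004, 0.001, -1.0]]
ft_force: [0.9, -0.1, -0.4]
grip_width: 0.0679
```

Call:
apply_moves:
  motion:
    - {"tx":0,"ty":0,"tz":0,"turn":0,"jaw":0.6}
    - {"tx":0,"ty":0,"tz":-1,"turn":0,"jaw":0.6}
    - {"tx":0,"ty":0,"tz":-3,"turn":0,"jaw":0.6}
    - {"tx":0,"ty":0,"tz":-5,"turn":0,"jaw":0.6}
    - {"tx":0,"ty":0,"tz":-8,"turn":0,"jaw":0.6}

```text
time_s: 11.52
position: [0.5627, 0.3377, 0.1033]
tool_rot: [[-0.188, 0.982, -0.002], [0.982, 0.188, -0.005], [-0.004, -0.003, -1.0]]
ft_force: [-0.0, -0.0, -0.1]
grip_width: 0.068
```

Call:
apply_moves:
  motion:
    - {"tx":0,"ty":0,"tz":-3,"turn":0,"jaw":0.6}
    - {"tx":0,"ty":0,"tz":-6,"turn":0,"jaw":0.6}
    - {"tx":0,"ty":0,"tz":-9,"turn":0,"jaw":0.6}
    - {"tx":0,"ty":0,"tz":-12,"turn":0,"jaw":0.6}
    - {"tx":0,"ty":0,"tz":-12,"turn":0,"jaw":0.6}

```text
time_s: 11.93
position: [0.5645, 0.339, 0.2311]
tool_rot: [[-0.188, 0.982, 0.01], [0.982, 0.188, -0.001], [-0.002, 0.009, -1.0]]
ft_force: [0.9, 0.7, 1.9]
grip_width: 0.0684
```

```bash
python3 go.py .564 .337 .22 10.5; python3 -c "
from h import *
im,d,w=grab('wrist','w7'); S=[cv2.resize(im,(440,330))]
im0=im.astype(int); o=(im0[...,0]>1.6*im0[...,2])&(im0[...,0]>im0[...,1]*1.35)&(np.hypot(w[...,0]-.564,w[...,1]-.337)<.06)&(w[...,2]<.08)
for lo,hi in((.025,.045),(.058,.075)):
    p=w[o&(w[...,2]>lo)&(w[...,2]<hi)]; A=np.c_[p[:,:2],np.ones(len(p))]; print(len(p),np.median(p,0).round(4),'slope',np.linalg.lstsq(A,p[:,2],rcond=None)[0][:2].round(3), cv2.minEnclosingCircle(p[:,:2].astype(np.float32)))
b=(im0[...,2]>1.3*im0[...,0])&(np.hypot(w[...,0]-.564,w[...,1]-.337)<.11)&(abs(w[...,2])<.03); print('dish',cv2.minEnclosingCircle(w[b][:,:2].astype(np.float32)))
im,d,w=grab('scene','scene7'); S.append(cv2.resize(im[190:390,160:440],(360,330)))
a=np.load('pics/scene0.npz')['im'].astype(int); 
cv2.imwrite('pics/f7.png',np.hstack(S)[:,:,::-1])"
```

```text
t 11.93 pos [0.5645 0.339  0.2311] yaw 10.8 tilt [ 0.0096 -0.0006] F [0.9 0.7 1.9] w 0.0684 q [20.8 32.5 53.5 -0.2 93.5  9.9]
cm [-0.18 -0.09  1.1 ] turn 0.3
2001 [0.5657 0.3389 0.0334] slope [ 0.004 -0.009] ((0.5641396045684814, 0.3378264009952545), 0.03292001038789749)
839 [0.5635 0.34   0.0631] slope [ 0.003 -0.009] ((0.5640317797660828, 0.3377849757671356), 0.029355261474847794)
dish ((0.5641324520111084, 0.3335817754268646), 0.08627405762672424)
```

View pics/f7.png

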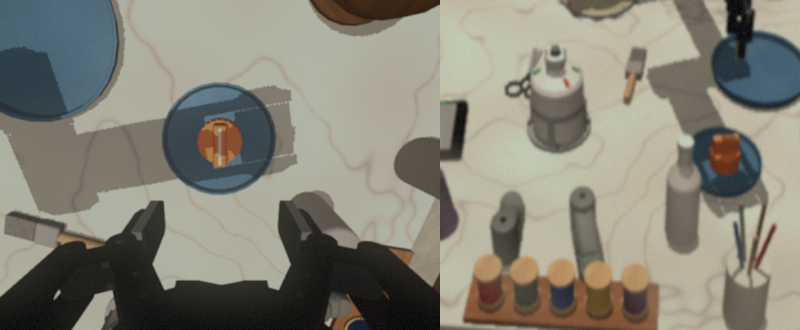

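The cap stands wing up at (220,142), level and central in the dish. The jug is open with its plug showing, and the bystanders look untouched. I'll settle the arm and hand in.

Call:
apply_moves:
  motion:
    - {"tx":0,"ty":0,"tz":0,"turn":0,"jaw":0.6}
    - {"tx":0,"ty":0,"tz":0,"turn":0,"jaw":0.6}
    - {"tx":0,"ty":0,"tz":0,"turn":0,"jaw":0.6}

```text
time_s: 12.28
position: [0.5628, 0.3382, 0.2239]
tool_rot: [[-0.188, 0.982, -0.001], [0.982, 0.188, -0.005], [-0.004, -0.002, -1.0]]
ft_force: [0.1, 0.2, 0.1]
grip_width: 0.0681
```

```bash
python3 -c "
from rig import close_job; print(close_job())"
```

```text
the job is handed in; nothing more can be done
None
```

The jug is open and the cap is in the small blue dish; I handed the job in at 12.3 s. I pressed the cap about 8 mm (around 10 N), turned it about 62° anticlockwise to the green marks, and lifted it off. I then set it down gently and let go.

**Last checks:**
- **Cap:** it stands wing up, its top is at z 0.033 (expected 0.0345), it slopes less than 0.01 rad, and it sits about 4 mm from the dish centre.
- **Contact:** the gripper is clear at z 0.22 and the wrist force is near zero.
- **Bystanders:** the dish, lasts and bottle look unmoved in the last picture. The cone was mostly outside that crop, so I did not check it closely; the arm never went near it.

**Disagreements:**
- **Fingertips:** the first grasp closed on nothing. The cameras put the shut fingertips about 18 mm behind the reported TCP, not the stated 17 mm ahead. I corrected the height and regripped.
- **Press force:** it read about 10 N at 8 mm, below the roughly 13 N I expected from the description. The camera showed the cap going down with the tool.

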